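# Knock a stuck soap bar out of its wooden mould

## Robot

A 7-joint arm with a two-finger parallel gripper is mounted at the origin on the work surface. World frame = base frame: x ahead of the robot, y to its left, z up, the work surface at z = 0. Lengths are in m, angles in degrees, forces in N, time in s.
With the tool pointing down it reaches from about 0.35 to 0.775 m from the base axis. Payload 3.1 kg.
Tool frame: the origin (TCP) lies midway between the tips of the shut fingers; the grasp point (between the pads) lies 19 mm behind it; y points along the fingers, x is the direction in which the jaws open and shut, and the axes are right-handed (so a half turn about y gives the same grasp; the last joint's range is limited). The gripper opens to 85 mm and grips with 20 to 120 N. Pads are 22 mm wide; open, the fingers measure 114 mm over their backs; the gripper's body (76 mm by 85 mm) begins 54 mm behind the grasp point. The pads swing forward as they close: fully open they stand 13 mm farther back than shut.
Start: joints at [71.866, 17.813, 0.802, 86.603, -0.252, 75.585, -1.558], TCP at [0.149, -0.529, 0.231] pointing down, gripper open.
Joint ranges: [-154.91, 154.91], [-16.99, 109.72], [-72.82, 74.43], [7.12, 147.25], [-82.49, 262.49], [11.32, 116.49], [-174.64, 174.64]. Speed limits (degrees/s): [159.86, 159.86, 180, 180, 180, 180, 180].

## Interface

Orientations are given as [roll, pitch, yaw] about the fixed x, y, z axes, in that order (R = Rz(yaw) Ry(pitch) Rx(roll)).
In Python, from cell import manip gives the robot as it stands. The module is installed in compiled form; this text tells all that it offers. Calls block until the motion is done:
- manip.move_pose(position, orientation): joint-space move of the TCP to a pose.
- manip.move_linear(position, rot=None, speed=0.15, guard=None): straight line of the TCP; rot=None keeps the orientation; speed is the mean speed in m/s. With guard (N) it stops when the force on the tool has changed by that much, and returns True; else False.
- manip.set_joints(angles): joint-space move.
- manip.command_gripper(opening): opening from 0.0 (shut) to 1.0 (fully open); the grip force is fixed at half the most; returns when the fingers have stopped.
- manip.dwell(seconds).
- manip.inverse_kinematics(position, orientation): joint angles nearest the present ones, or None.
- manip.capture(name): name is "scene" or "top"; returns the picture (420x560x3 uint8, red, green, blue); there is no depth.
- manip.camera_model(name): a dict with "fx", "fy", "cx", "cy" (pixels), "dist" ([k1, k2, p1, p2, k3] as OpenCV has them; the pictures are not rectified), "camera_from_world" (4x4, takes a point from world to camera coordinates). Camera axes: x right, y up, looking along -z (the intrinsics and any distortion apply to the point x, -y, -z); pixel columns grow to the right and rows downward; lengths in m; the calibration is good to about 2 mm. A picture is of the moment at which its call begins. camera_model takes no time and is no camera call.
A pose or a line that the arm cannot do raises manip.MotionError and nothing moves.
- manip.sign_off(): hands the job in, once; it reports no verdict.
Readings, each from a call of its own:
- manip.read_time(): time.
- manip.read_joints(): joint angles.
- manip.read_dq(): joint speeds.
- manip.read_tau(): joint torques, N m.
- manip.read_position(): TCP position.
- manip.read_tcp_rot(): TCP orientation.
- manip.read_wrist_force(): force on the tool from outside, world axes, zero at the start.
- manip.read_moment(): the same for the moment, N m.
- manip.read_opening(): opening from 0.0 (shut) to 1.0 (fully open).
Only numpy, scipy, OpenCV 4.12 (cv2) and the standard library are available. Lean on these libraries where they do the work, as an engineer would, in place of code of your own. Each camera call takes 0.05 s, during which the arm holds its last target.

## Task

The soap bar is stuck in the wooden mould. Pick up the C-shaped knockout, slide its rod under the mould, feel from below for the off-centre hole in the mould's floor and gently push the rod up through it until about half of the bar's height stands out of the mould, still held upright in it. Then draw the knockout out from under the mould and leave it standing on the table clear of the mould, leaving the jar, tape roll and amber bottle alone.

Things in the scene. Friction and masses are not known exactly. Their poses are not given: they have to be found in the camera images.
- mould: Light-wood soap mould fixed to the table, 84 (x) x 126 (y) x 120 mm tall; origin on the table under its centre, z up. It stands on two end walls (|y| from 53 to 63 mm). The space below, 75 mm high and 106 mm wide, is open to its own -x and +x: the knockout goes in from the -x side, its x along the mould's x, spine staying outside, grip bar passing over the mould.
- mould_underside (a point): Mid-point of the underside of the mould's 8 mm floor plate, 75 mm above the table. The plate is spring-seated: it gives 1 mm per 3 N for 3 mm, then bears on the bar. It has one through hole, 16 mm diameter, centred 9 mm from this point; the plate lies turned any way round, so in which direction is not seen or measured: feel for it, lightly. Over 25 N between knockout and mould spoils it.
- rim (a point): Centre of the top of the 34 mm deep cavity, 120 mm above the table. Springy white liners on its long sides grip the soap bar: pushing it up takes about 8 to 22 N, and it stays at whatever height it is left. The end walls are waxed and guide it.
- soap: Cream-coloured soap bar 44 (x) x 72 (y) x 34 mm tall, about 110 g, flush with the mould's rim at the start. Origin at the centre of its underside, 86 mm above the table while it is stuck, resting on ledges 3 mm above the floor plate.
- knockout: Loose C-shaped steel knockout, 350 g, standing on the table. Origin on its underside directly below the rod; x points from the spine to the rod, z up. Foot: round pad, 30 mm diameter and 10 mm high, joined by a 14 mm wide, 10 mm high bar to an 80 mm wide crosspiece (x from -89 to -67 mm) that carries the upright spine (x from -84 to -72 mm).
- rod_tip (a point): Centre of the flat tip of the upright rod, 45 mm above the knockout's underside. The rod is 10 mm in diameter, with a 1 mm chamfer, and stands 35 mm out of the pad: the pad would meet the underside of the mould with the bar raised by 24 mm.
- grip (a point): Point right above the rod on the level grip bar, 156 mm above the knockout's underside: grip here, fingers closing along the knockout's y; it nearly balances. The bar is 14 mm wide and 16 mm high (148 to 164 mm), and runs along x from the spine to 45 mm past this point, then a round weight 26 mm thick to 75 mm.
- jar: Bystander: glass jar with brass lid, 72 mm diameter, about 85 mm tall; origin at its underside
- tape: Bystander: roll of green tape lying flat, 60 mm diameter, 18 mm high; origin at its underside
- amber: Bystander: small amber bottle, 44 mm diameter, 90 mm tall; origin at its underside
Things that resemble listed ones, but are neither listed nor needed, are in the scene too. Several things have the shape of the soap; the one meant has the colours described above. Several things look just like the knockout: the one meant starts farthest from the robot's base.

How it is judged:
By the outcome, as a careful person would: the job done as asked, in the order asked, and still so for the second after the job is handed in, with the robot touching nothing.
It also fails if it takes over 72 s, if anything falls off the work surface, if the arm or the gripper's body presses on something with over 40 N, if the wrist force passes 120 N, or if a joint passes its speed limit or range.

## Working session

There is one attempt and no reset: what is moved stays moved. The work goes in short steps, each a Python script; the robot and the scene stay as the last script left them, time stands still between calls to the robot, and variables do not carry over. Pictures are saved under pics/ and viewed, and the job is handed in when it is done.

```bash
mkdir -p pics; ls; python3 - <<'E'
from cell import manip
import cv2,numpy as np
for n in("scene","top"):
    im=manip.capture(n); cv2.imwrite(f"pics/{n}0.png",im[:,:,::-1])
    m=manip.camera_model(n); print(n,{k:(np.round(v,4).tolist() if not np.isscalar(v) else v) for k,v in m.items()})
print(manip.read_time(),manip.read_position(),manip.read_tcp_rot(),manip.read_opening())
E
```

```text
pics
scene {'fx': 391.4087502011181, 'fy': 391.4087502011181, 'cx': 274.16004729930523, 'cy': 209.86941242641436, 'dist': [0.0234, 0.0, 0.0, 0.0, 0.0], 'camera_from_world': [[-0.5609, 0.8278, -0.0078, 0.3703], [-0.6495, -0.4342, 0.6242, 0.2662], [0.5134, 0.3552, 0.7812, -1.214], [0.0, 0.0, 0.0, 1.0]]}
top {'fx': 448.4911922200824, 'fy': 448.4911922200824, 'cx': 275.83292065847826, 'cy': 207.7761780920983, 'dist': [-0.0545, 0.0, 0.0, 0.0, 0.0], 'camera_from_world': [[0.0067, -0.9998, -0.0174, -0.0557], [0.988, 0.0039, 0.1544, -0.5601], [-0.1543, -0.0182, 0.9879, -0.8581], [0.0, 0.0, 0.0, 1.0]]}
0.1 [ 0.1490843  -0.52872732  0.23032336] [-90.0042784    0.12251922 -74.25114561] 1.0059304140560001
```

View pics/scene0.png

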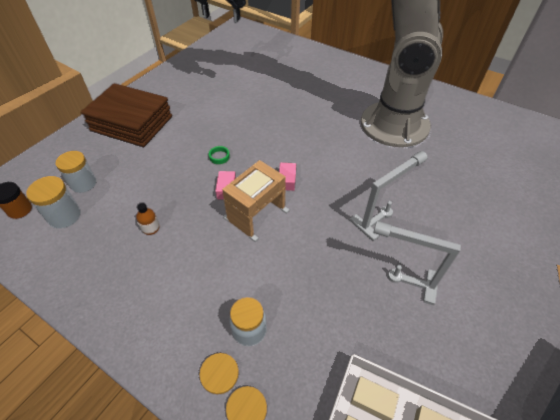

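View pics/top0.png

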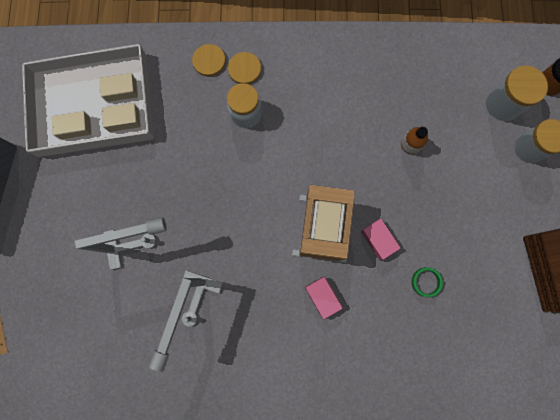

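```bash
python3 - <<'E'
import cv2
a=cv2.imread("pics/scene0.png");b=cv2.imread("pics/top0.png")
def z(im,x0,y0,x1,y1,s,n): cv2.imwrite(n,cv2.resize(im[y0:y1,x0:x1],None,fx=s,fy=s,interpolation=cv2.INTER_CUBIC))
z(a,200,140,310,250,5,"pics/z1.png");z(a,350,150,470,310,3.5,"pics/z2.png")
z(b,270,170,420,330,3.5,"pics/z3.png");z(b,60,200,250,380,3,"pics/z4.png")
E
```

```text
(no output)
```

View pics/z1.png

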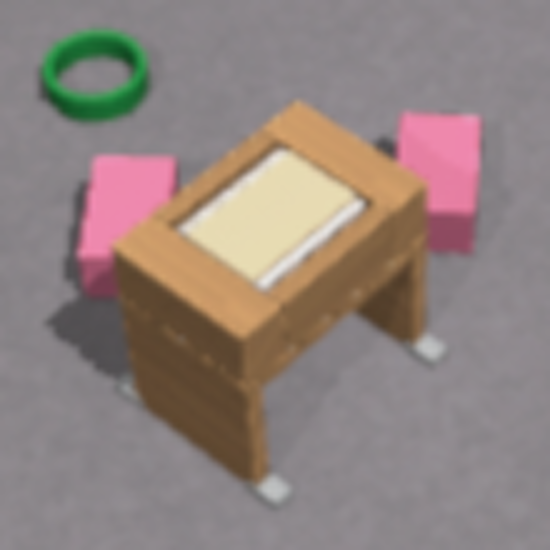

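View pics/z2.png

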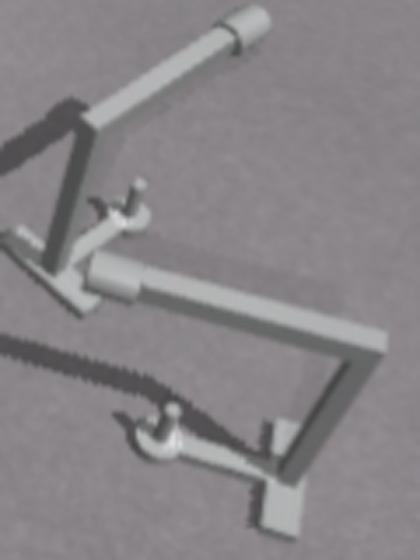

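View pics/z3.png

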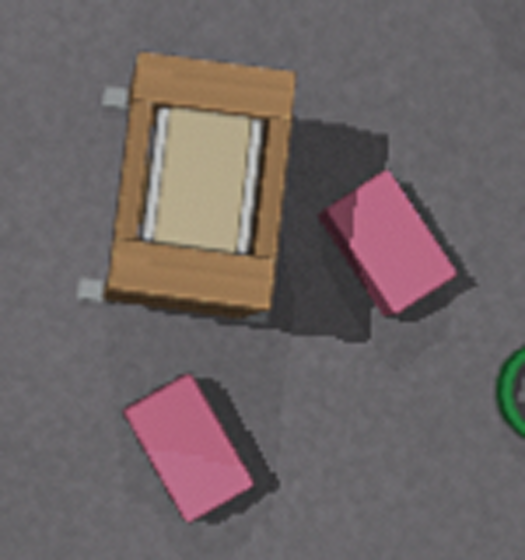

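View pics/z4.png

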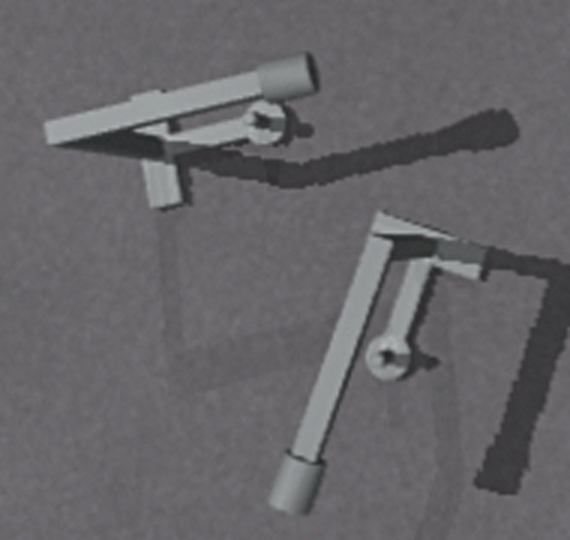

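```bash
cat > h.py <<'E'
from cell import manip
import cv2,numpy as np
def cam(n):
    m=manip.camera_model(n);K=np.array([[m['fx'],0,m['cx']],[0,m['fy'],m['cy']],[0,0,1]]);T=np.array(m['camera_from_world']);return K,np.array(m['dist']),T
def ray(n,p):
    K,d,T=cam(n);u=cv2.undistortPoints(np.array(p,float).reshape(-1,1,2),K,d).reshape(-1,2)
    D=np.c_[u[:,0],-u[:,1],-np.ones(len(u))]; R=T[:3,:3]; return -R.T@T[:3,3], D@R
def onz(n,p,z):
    c,d=ray(n,p); return c+d*((z-c[2])/d[:,2])[:,None]
def tri(pt,ps):
    out=[]
    for a,b in zip(np.reshape(pt,(-1,2)),np.reshape(ps,(-1,2))):
        c1,d1=ray("top",a);c2,d2=ray("scene",b);d1=d1[0];d2=d2[0]
        A=np.c_[d1,-d2];s=np.linalg.lstsq(A,c2-c1,rcond=None)[0]
        p,q=c1+s[0]*d1,c2+s[1]*d2;out.append(np.r_[(p+q)/2,np.linalg.norm(p-q)])
    return np.array(out)
def proj(n,P):
    K,d,T=cam(n);P=np.reshape(P,(-1,3));C=P@T[:3,:3].T+T[:3,3];C=C*[1,-1,-1]
    return cv2.projectPoints(C,np.zeros(3),np.zeros(3),K,d)[0].reshape(-1,2)
E
python3 - <<'E'
from h import *
np.set_printoptions(precision=4,suppress=True)
soapc={}
for n,box in(("top",(295,180,362,265)),("scene",(215,158,295,245))):
    im=cv2.imread(f"pics/{n}0.png");h=cv2.cvtColor(im,cv2.COLOR_BGR2HSV)
    x0,y0,x1,y1=box;sub=h[y0:y1,x0:x1]
    H,S,V=[sub[...,i].astype(int) for i in range(3)]
    big=cv2.resize(im[y0:y1,x0:x1],None,fx=7,fy=7,interpolation=cv2.INTER_NEAREST)
    for p in [(im.shape and (int((x0+x1)/2),int((y0+y1)/2)))]: print(n,"centre hsv",h[p[1],p[0]])
    soap=((H>18)&(H<32)&(S>40)&(S<125)&(V>(150 if n=="top" else 170))).astype(np.uint8)
    soap=cv2.morphologyEx(soap,cv2.MORPH_OPEN,np.ones((2,2)))
    c=max(cv2.findContours(soap,0,2)[0],key=cv2.contourArea)
    r=cv2.minAreaRect(c);print(" soap",cv2.contourArea(c),np.array(r[0])+[x0,y0],r[1],r[2]); 
    m=cv2.moments(c);cc=np.array([m['m10'],m['m01']])/m['m00']+[x0,y0];print(cc);soapc[n]=cc
    wood=((H>8)&(H<22)&(S>90)&(V>(120 if n=="top" else 100))).astype(np.uint8)
    cw=max(cv2.findContours(wood,0,2)[0],key=cv2.contourArea)
    hull=cv2.convexHull(cw)
    ap=cv2.approxPolyDP(hull,2.0,True).reshape(-1,2)+[x0,y0];print(" wood",ap.tolist())
    cv2.drawContours(big,[c*7],-1,(255,0,0),1);cv2.drawContours(big,[cw*7],-1,(0,0,255),1)
    cv2.imwrite(f"pics/m_{n}.png",big)
print(tri(soapc["top"],soapc["scene"]))
print(onz("top",soapc["top"],.12),onz("scene",soapc["scene"],.12))
E
```

```text
top centre hsv [ 22  56 177]
 soap 815.5 [328.4488 221.9352] (23.1929874420166, 38.090248107910156) 6.709836483001709
[328.4169 221.963 ]
 wood [[310, 185], [353, 191], [346, 257], [301, 251]]
scene centre hsv [ 15 123 185]
 soap 381.5 [255.0854 183.7317] (15.305027961730957, 30.45388412475586) 51.34019470214844
[254.7851 183.8952]
 wood [[260, 161], [284, 176], [284, 204], [250, 235], [223, 188]]
[[ 0.5226 -0.1492  0.1109  0.0044]]
[[ 0.5226 -0.1502  0.12  ]] [[ 0.5282 -0.142   0.12  ]]
```

```bash
python3 - <<'E'
import cv2,numpy as np
print(cv2.imread("pics/m_top.png").shape)
E
```

```text
(595, 469, 3)
```

View pics/m_top.png

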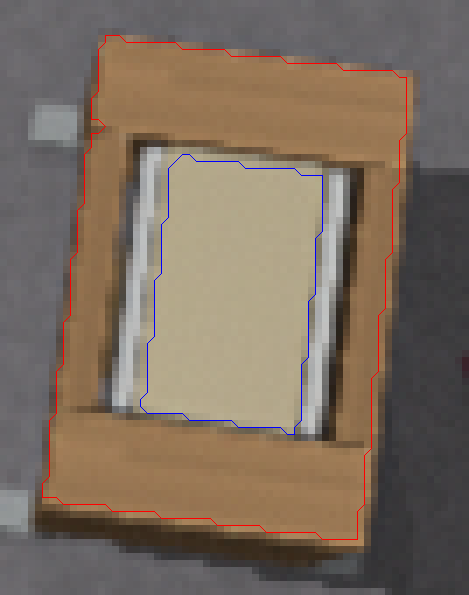

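View pics/m_scene.png

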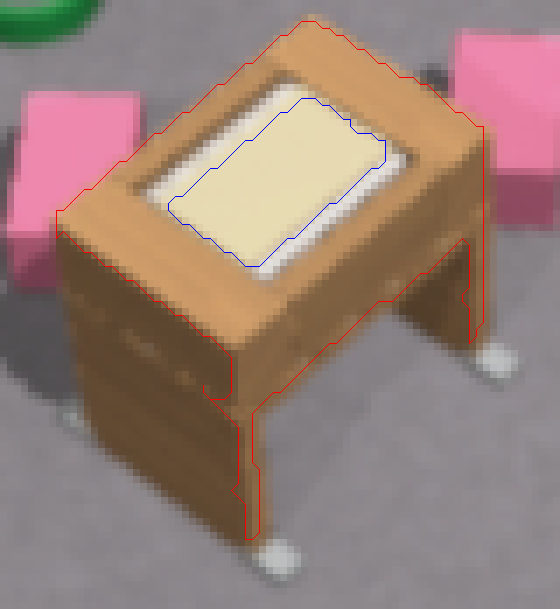

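```bash
python3 - <<'E'
from h import *
np.set_printoptions(precision=4,suppress=True)
t=(np.array([[98,35],[413,70],[368,548],[38,510]])-3)/7+[295,180]
s=(np.array([[245,345],[55,213],[308,17],[487,128]])-3)/7+[215,158]
X=tri(t,s);print(X)
for n,p in(("top",t),("scene",s)):
    P=onz(n,p,.12);print(n,P[:,:2],P.mean(0))
    print("x-side",np.linalg.norm(P[0]-P[1]),np.linalg.norm(P[3]-P[2]),"y",np.linalg.norm(P[0]-P[3]),np.linalg.norm(P[1]-P[2]))
    dx=(P[1]-P[0]+P[2]-P[3]);dy=P[0]-P[3]+P[1]-P[2]
    print("yaw x",np.degrees(np.arctan2(dx[1],dx[0])),"yaw y(large x)",np.degrees(np.arctan2(dy[1],dy[0])))
E
```

```text
[[ 0.5909 -0.1128  0.1209  0.0035]
 [ 0.5816 -0.1956  0.1226  0.0029]
 [ 0.4573 -0.1831  0.1166  0.0016]
 [ 0.4676 -0.0995  0.1183  0.0025]]
top [[ 0.592  -0.1144]
 [ 0.5829 -0.1973]
 [ 0.4575 -0.1833]
 [ 0.4669 -0.0984]] [ 0.5249 -0.1483  0.12  ]
x-side 0.08344790077264624 0.0854710849173959 y 0.1261644555713661 0.12619822565994668
yaw x -96.28076976556969 yaw y(large x) -6.838793515783373
scene [[ 0.5897 -0.1116]
 [ 0.5795 -0.1959]
 [ 0.4598 -0.1802]
 [ 0.4696 -0.0998]] [ 0.5246 -0.1469  0.12  ]
x-side 0.08490791229105003 0.0810283390429794 y 0.12068689870206797 0.12072654417202623
yaw x -96.94032132754876 yaw y(large x) -6.547836418941534
```

```bash
python3 - <<'E'
import cv2
a=cv2.imread("pics/scene0.png");b=cv2.imread("pics/top0.png")
def z(im,x0,y0,x1,y1,s,n): cv2.imwrite(n,cv2.convertScaleAbs(cv2.resize(im[y0:y1,x0:x1],None,fx=s,fy=s,interpolation=cv2.INTER_NEAREST),alpha=1.3))
z(a,370,215,465,305,6,"pics/z5.png");z(b,70,210,170,275,7,"pics/z6.png")
E
```

```text
(no output)
```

View pics/z5.png

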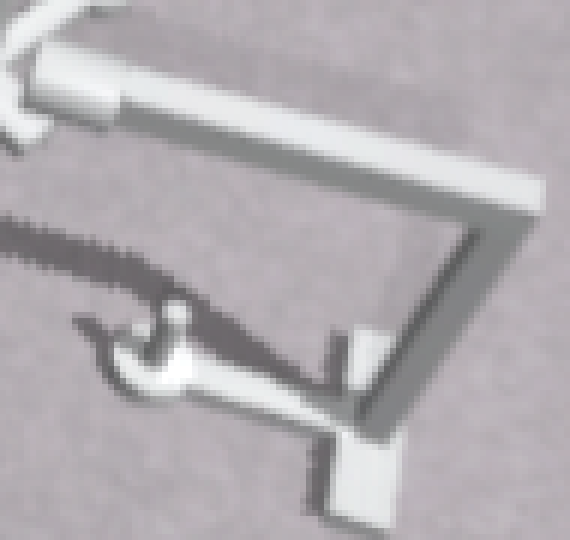

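View pics/z6.png

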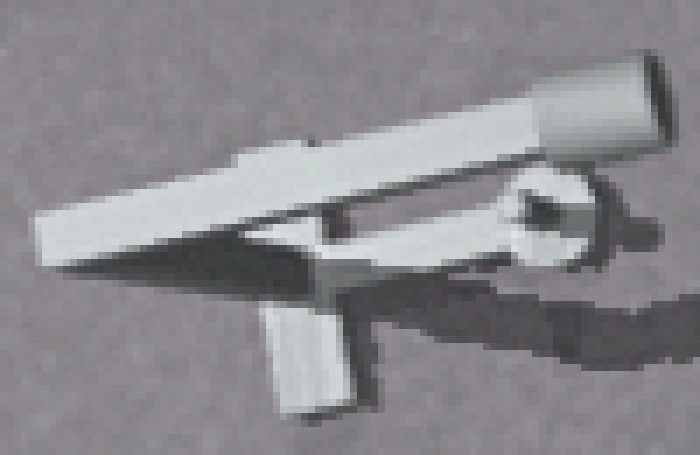

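```bash
python3 - <<'E'
from h import *
np.set_printoptions(precision=4,suppress=True)
t=(np.array([[42,267],[36,213],[538,152],[528,97]])-3)/7+[70,210]
s=(np.array([[545,176],[540,213],[128,67],[122,99]])-2.5)/6+[370,215]
print(tri(t,s))
for n,p in(("top",t),("scene",s)):
    P=onz(n,p,.164)[:,:2];a=P[:2].mean(0);b=P[2:].mean(0);d=b-a;L=np.linalg.norm(d);u=d/L
    print(n,P,"len",L,"w",np.linalg.norm(P[0]-P[1]),"yaw",np.degrees(np.arctan2(u[1],u[0])),"origin",a+u*.084,b-u*.045)
print("pad",onz("top",(np.array([[551,217]])-3)/7+[70,210],.01), onz("scene",(np.array([[152,362],[176,308]])-2.5)/6+[370,215],.01),onz("scene",(np.array([[176,308]])-2.5)/6+[370,215],.045))
E
```

```text
[[0.4694 0.2947 0.1642 0.0011]
 [0.4829 0.2978 0.1631 0.0012]
 [0.4996 0.1702 0.1618 0.0006]
 [0.5132 0.1736 0.1622 0.0001]]
top [[0.4696 0.2942]
 [0.483  0.2967]
 [0.4992 0.1698]
 [0.513  0.173 ]] len 0.127581210833981 w 0.013702452418129289 yaw -76.48447398150641 origin [0.4959 0.2138] [0.4956 0.2152]
scene [[0.4688 0.2952]
 [0.4833 0.2983]
 [0.5016 0.1703]
 [0.5146 0.1739]] len 0.12872771920693432 w 0.014795654681781789 yaw -75.58704423194214 origin [0.4969 0.2154] [0.4969 0.2156]
pad [[0.4955 0.2128 0.01  ]] [[0.4985 0.2153 0.01  ]
 [0.472  0.2136 0.01  ]] [[0.496  0.2148 0.045 ]]
```

```bash
python3 - <<'E'
from h import *
np.set_printoptions(precision=3,suppress=True)
P=np.array([[385,240],[300,490],[374,212],[480,275],[388,358]])/3+[60,200]
print(onz("top",P[:2],.164));print(onz("top",P[2:],.01))
P=np.array([[245,100],[427,282],[416,140],[380,240],[323,298],[244,68],[209,60],[85,100]])
print(onz("top",P,.05)); print(onz("top",np.array([[150,150]]),.04))
for pos,psi in(((.4962,.215,.137),14),((.4962,.215,.137),-166),((.525,-.148,.2),-6.5),((.525,-.148,.2),173.5),((.537,-.038,.35),-6.5)):
    print(psi,manip.inverse_kinematics(pos,[-90,0,psi]))
E
```

```text
[[0.416 0.093 0.164]
 [0.278 0.137 0.164]]
[[0.434 0.134 0.01 ]
 [0.392 0.06  0.01 ]
 [0.336 0.121 0.01 ]]
[[ 0.786  0.013  0.05 ]
 [ 0.414 -0.348  0.05 ]
 [ 0.701 -0.338  0.05 ]
 [ 0.496 -0.258  0.05 ]
 [ 0.383 -0.145  0.05 ]
 [ 0.858  0.016  0.05 ]
 [ 0.876  0.091  0.05 ]
 [ 0.789  0.353  0.05 ]]
[[0.681 0.21  0.04 ]]
14 [ 12.454  30.226 -53.136  94.796  25.73   68.087 -32.789]
-166 [ 16.995  34.078 -61.662  94.654  31.526  70.592 142.542]
-6.5 [ 39.223  21.802 -34.06   89.295  12.579  72.768  -3.175]
173.5 [ -30.386   29.066   64.634   91.914  -26.864   76.278 -148.511]
-6.5 [ 32.629  19.299 -43.29   73.028  13.112  92.603 -14.905]
```

```bash
python3 - <<'E'
from h import *
np.set_printoptions(precision=4,suppress=True)
r=[-90,0,14]
manip.move_pose([.4962,.215,.26],r)
manip.move_linear([.4962,.215,.137],speed=.12)
print(manip.read_position(),manip.read_tcp_rot(),manip.read_wrist_force(),manip.read_time())
for n in("top","scene"): cv2.imwrite(f"pics/{n}1.png",manip.capture(n)[:,:,::-1])
E
```

```text
[0.4969 0.2154 0.1379] [-89.98    -0.1073  13.9993] [0.3572 0.9638 0.3133] 4.1667
```

View pics/scene1.png

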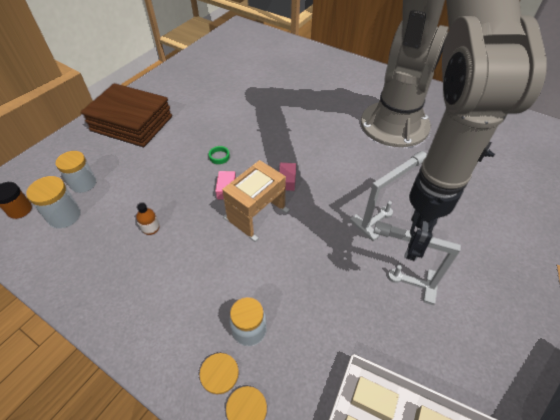

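View pics/top1.png

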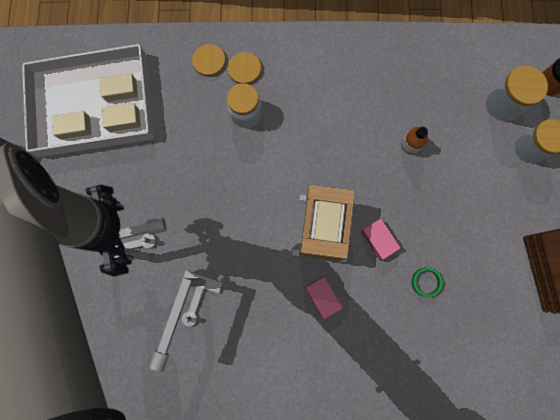

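```bash
python3 - <<'E'
from h import *
np.set_printoptions(precision=4,suppress=True)
f0=manip.read_wrist_force()
manip.command_gripper(0.0)
p=manip.read_position();print("closed",manip.read_opening(),p,manip.read_tcp_rot(),manip.read_wrist_force()-f0)
manip.move_linear([p[0],p[1],p[2]+.06],speed=.1)
manip.dwell(.2)
print(manip.read_position(),manip.read_opening(),manip.read_wrist_force(),manip.read_moment(),manip.read_time())
for n in("top","scene"): cv2.imwrite(f"pics/{n}2.png",manip.capture(n)[:,:,::-1])
E
```

```text
closed 0.15096396527861108 [0.4966 0.2149 0.1372] [-90.0143  -0.0375  13.9934] [ 1.5515 -0.6788 -0.1193]
[0.496  0.2145 0.1962] 0.15677051873435144 [ 0.0427  0.0242 -3.1913] [-0.0444 -0.0167  0.03  ] 5.8667
```

View pics/scene2.png

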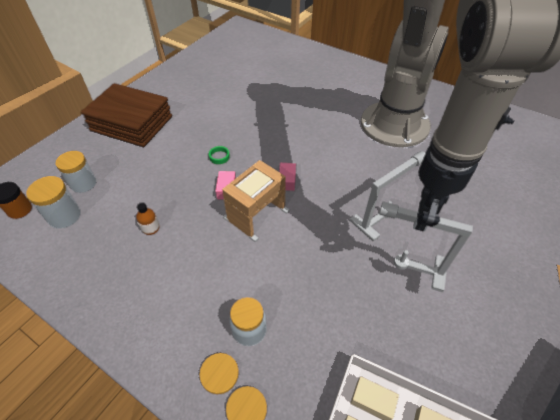

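```bash
cat >> h.py <<'E'
C=np.array([.5248,-.1478]);YAW=-96.5
ux=np.array([np.cos(np.radians(YAW)),np.sin(np.radians(YAW))]);uy=np.array([-ux[1],ux[0]])
Z0=.1371
R=[-90,0,YAW+90]
def P(x,y,lift): return [*(C+ux*x+uy*y),Z0+lift]
def mxy(p): d=np.array(p[:2])-C; return np.array([d@ux,d@uy,p[2]-Z0])
E
python3 - <<'E'
from h import *
np.set_printoptions(precision=4,suppress=True)
manip.move_linear([.57,.15,.2],rot=[-90,0,4],speed=.12)
manip.move_linear(P(-.15,0,.05),rot=R,speed=.15)
manip.move_linear(P(-.15,0,.02),speed=.08)
manip.dwell(.2)
print(P(-.15,0,.02),manip.read_position(),manip.read_tcp_rot(),manip.read_wrist_force(),manip.read_moment(),manip.read_time())
for n in("top","scene"): cv2.imwrite(f"pics/{n}3.png",manip.capture(n)[:,:,::-1])
E
```

```text
[np.float64(0.541780482065186), np.float64(0.001235778351488137), 0.1571] [0.5424 0.0013 0.1578] [-89.9877  -0.0855  -6.5002] [-0.0678  0.1505 -5.1933] [-0.0212  0.0267  0.0787] 8.825
```

View pics/scene3.png

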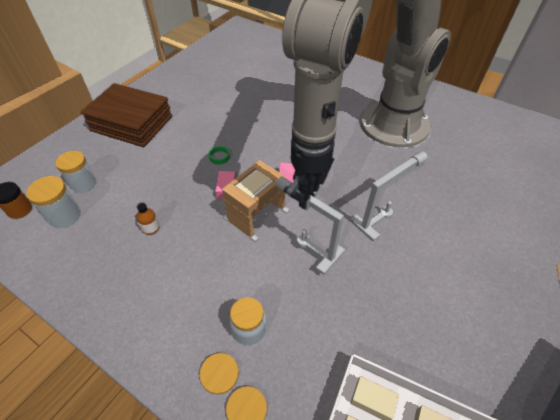

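View pics/top3.png

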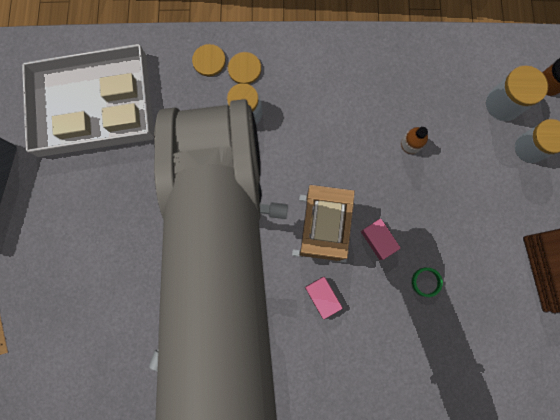

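```bash
python3 - <<'E'
from h import *
np.set_printoptions(precision=3,suppress=True)
F=[];Q=[]
t=manip.read_time()
for i in range(6): F.append(manip.read_wrist_force());Q.append(manip.read_position())
print(np.array(F),np.std(Q,0),np.mean(Q,0),manip.read_time()-t)
p=np.array([.5418,.0012])
tip=[*p,.065];spt=[*(p-ux*.084+uy*.007),.184];spb=[*(p-ux*.084-uy*.007),.184]; corn=[*(p-ux*.089-uy*.04),.03]; corn2=[*(p-ux*.089+uy*.04),.03]
q=proj("scene",[tip,spt,spb,corn,corn2]);print(q)
im=cv2.imread("pics/scene3.png")[170:280,270:370];b=cv2.resize(im,None,fx=6,fy=6,interpolation=cv2.INTER_NEAREST)
for u in q: cv2.circle(b,tuple(int(v) for v in (u-[270,170])*6+3),4,(0,0,255),1)
cv2.imwrite("pics/z7.png",b[:600])
E
```

```text
[[ 0.132 -0.474 -3.58 ]
 [ 0.132 -0.474 -3.58 ]
 [ 0.132 -0.474 -3.58 ]
 [ 0.132 -0.474 -3.58 ]
 [ 0.132 -0.474 -3.58 ]
 [ 0.132 -0.474 -3.58 ]] [0. 0. 0.] [0.542 0.001 0.158] 0.0
[[303.737 230.059]
 [339.159 219.182]
 [343.296 214.803]
 [344.572 248.674]
 [323.839 272.189]]
```

View pics/z7.png

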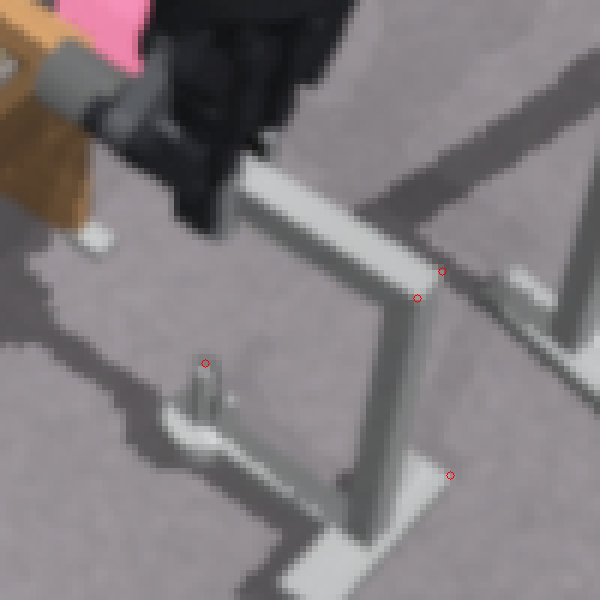

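```bash
cat >> h.py <<'E'
def meanF(n=5):
    F=[]
    for i in range(n): manip.dwell(.02);F.append(np.r_[manip.read_wrist_force(),manip.read_moment()])
    return np.mean(F,0)
def probe(x,y,top=.0350,lo=.027,g=4.5):
    manip.move_linear(P(x,y,lo),speed=.04)
    hit=manip.move_linear(P(x,y,top),speed=.02,guard=g)
    p=mxy(manip.read_position());F=meanF(4)
    return hit,p,F
E
python3 - <<'E'
from h import *
np.set_printoptions(precision=4,suppress=True)
g=manip.move_linear(P(0.009,0,.02),speed=.1,guard=8)
print("in",g,mxy(manip.read_position()),meanF(),manip.read_time())
if not g:
  for a in (0,180,90,270):
    x,y=.009*np.cos(np.radians(a)),.009*np.sin(np.radians(a))
    h,p,F=probe(x,y)
    print(a,h,p,F[:3].round(2),F[3:].round(3),manip.read_time())
    if not h: break
    manip.move_linear(P(x,y,.026),speed=.04)
E
```

```text
in False [0.0079 0.0001 0.02  ] [ 0.0613 -0.0133 -3.82   -0.0276  0.0216  0.0234] 10.75
0 True [ 0.0089 -0.0014  0.0307] [ 0.82  0.12 -4.24] [-0.026 -0.144  0.007] 11.5
180 True [-0.0086 -0.0004  0.033 ] [ 2.32 -0.33 -2.27] [-0.19  -0.729 -0.009] 12.825
90 True [-0.0003  0.0076  0.0306] [ 0.36  0.48 -4.44] [-0.013 -0.12   0.018] 14.0
270 True [-0.0001 -0.01    0.0306] [ 0.78 -0.02 -4.08] [-0.054 -0.171 -0.012] 15.275
```

```bash
python3 - <<'E'
from h import *
np.set_printoptions(precision=4,suppress=True)
for a in (155,135):
    x,y=.009*np.cos(np.radians(a)),.009*np.sin(np.radians(a))
    manip.move_linear(P(x,y,.026),speed=.04)
    h,p,F=probe(x,y)
    print(a,h,p,F[:3].round(2),F[3:].round(3),manip.read_time())
    if not h: break
    manip.move_linear(P(x,y,.026),speed=.04)
E
```

```text
155 False [-0.0082  0.0039  0.0351] [ 0.07 -0.08 -3.65] [-0.029 -0.039 -0.003] 16.9417
```

```bash
python3 - <<'E'
from h import *
np.set_printoptions(precision=4,suppress=True)
a=155;x,y=.009*np.cos(np.radians(a)),.009*np.sin(np.radians(a))
g=manip.move_linear(P(x,y,.046),speed=.015,guard=24)
print(g,mxy(manip.read_position()),meanF(4).round(2),manip.read_time())
for L in (.050,.054):
    g=manip.move_linear(P(x,y,L),speed=.012,guard=24)
    print(L,g,mxy(manip.read_position()),meanF(4).round(2),manip.read_time())
    if g: break
for n in("top","scene"): cv2.imwrite(f"pics/{n}4.png",manip.capture(n)[:,:,::-1])
im=cv2.imread("pics/scene4.png")
cv2.imwrite("pics/z8.png",cv2.resize(im[130:260,190:350],None,fx=4,fy=4,interpolation=cv2.INTER_CUBIC))
E
```

```text
False [-0.0082  0.003   0.0451] [  0.49   0.09 -13.78  -0.07  -0.24   0.01] 17.8917
0.05 False [-0.0082  0.0035  0.0503] [ -1.09   0.39 -11.45   0.02   0.28  -0.01] 18.4417
0.054 False [-0.0081  0.0038  0.0542] [ -1.12   0.17 -12.06  -0.     0.27   0.01] 18.9917
```

View pics/z8.png

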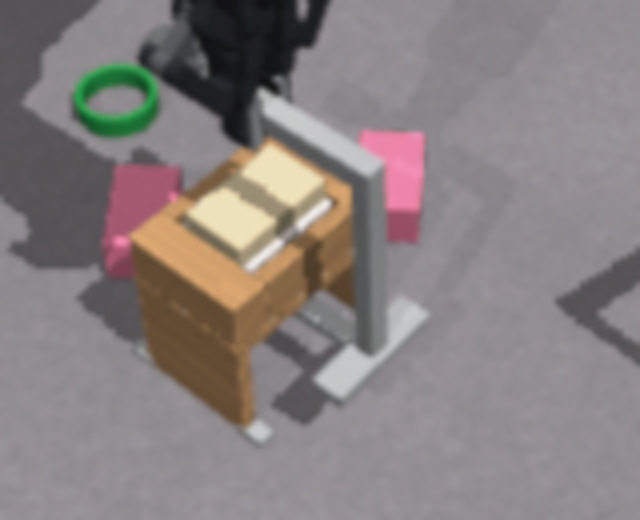

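```bash
python3 - <<'E'
from h import *
np.set_printoptions(precision=4,suppress=True)
a=155;x,y=.009*np.cos(np.radians(a)),.009*np.sin(np.radians(a))
g=manip.move_linear(P(x,y,.058),speed=.012,guard=24)
Q=[]
for i in range(6): manip.dwell(.02);Q.append(mxy(manip.read_position()))
print(g,np.mean(Q,0),np.std(Q,0),meanF(4).round(2),manip.read_time())
for n in("top","scene"): cv2.imwrite(f"pics/{n}5.png",manip.capture(n)[:,:,::-1])
im=cv2.imread("pics/scene5.png")
cv2.imwrite("pics/z9.png",cv2.resize(im[155:225,215:295],None,fx=8,fy=8,interpolation=cv2.INTER_NEAREST))
im=cv2.imread("pics/top5.png")
cv2.imwrite("pics/z10.png",cv2.resize(im[170:270,270:370],None,fx=6,fy=6,interpolation=cv2.INTER_NEAREST))
E
```

```text
False [-0.0082  0.004   0.0583] [0. 0. 0.] [ -1.49  -0.32 -11.05   0.01   0.2   -0.02] 19.7417
```

View pics/z9.png

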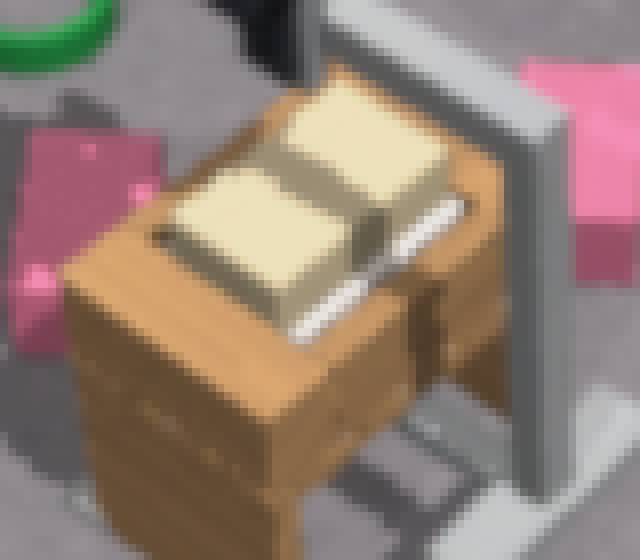

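View pics/z10.png

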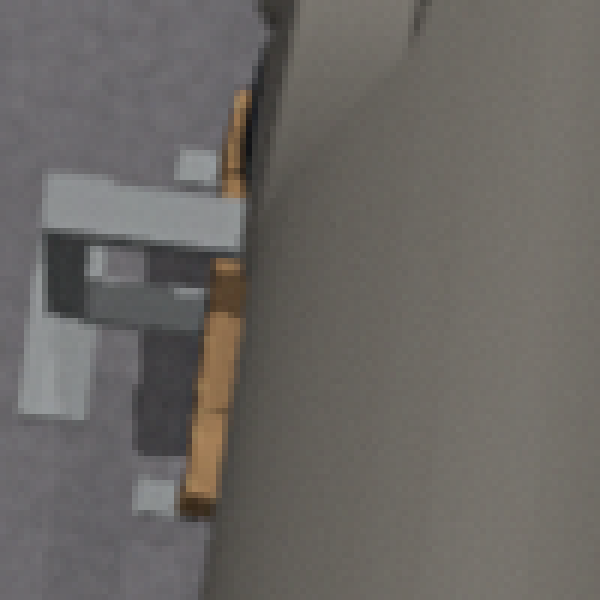

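```bash
python3 - <<'E'
from h import *
np.set_printoptions(precision=1,suppress=True)
f=lambda x,y,z:[*(C+ux*x+uy*y),z]
q=lambda pts:(proj("scene",pts)-[215,155])*8+3.5
for L in (.014,.017,.020): print(L,q([f(-.022,.036,.12+L),f(-.022,-.036,.12+L),f(.022,.036,.12+L),f(.022,-.036,.12+L)]).round(0).tolist())
print("mould near,left,right",q([f(-.042,.063,.12),f(.042,.063,.12),f(-.042,-.063,.12)]).round(0).tolist())
E
```

```text
0.014 [[281.0, 296.0], [451.0, 152.0], [166.0, 220.0], [338.0, 82.0]]
0.017 [[280.0, 288.0], [451.0, 145.0], [165.0, 213.0], [337.0, 74.0]]
0.02 [[279.0, 281.0], [451.0, 137.0], [165.0, 205.0], [337.0, 67.0]]
mould near,left,right [[270.0, 422.0], [54.0, 273.0], [564.0, 166.0]]
```

```bash
python3 - <<'E'
from h import *
np.set_printoptions(precision=4,suppress=True)
a=155;x,y=.009*np.cos(np.radians(a)),.009*np.sin(np.radians(a))
g=manip.move_linear(P(x,y,.022),speed=.04)
print(mxy(manip.read_position()),meanF(4).round(2))
manip.move_linear(P(x,0,.020),speed=.05)
g=manip.move_linear(P(-.18,0,.02),speed=.12,guard=10)
print(g,mxy(manip.read_position()),meanF(4).round(2),manip.read_time())
for n in("top","scene"): cv2.imwrite(f"pics/{n}6.png",manip.capture(n)[:,:,::-1])
im=cv2.imread("pics/scene6.png")
cv2.imwrite("pics/z11.png",cv2.resize(im[155:225,215:295],None,fx=8,fy=8,interpolation=cv2.INTER_NEAREST))
im=cv2.imread("pics/top6.png")
cv2.imwrite("pics/z12.png",cv2.resize(im[170:270,290:370],None,fx=6,fy=6,interpolation=cv2.INTER_NEAREST))
E
```

```text
[-0.0082  0.0041  0.0223] [ 0.18  0.35 -3.18 -0.03 -0.04 -0.01]
False [-0.1786  0.0002  0.0199] [-0.07 -0.24 -2.82 -0.05 -0.06 -0.02] 22.8583
```

View pics/z11.png

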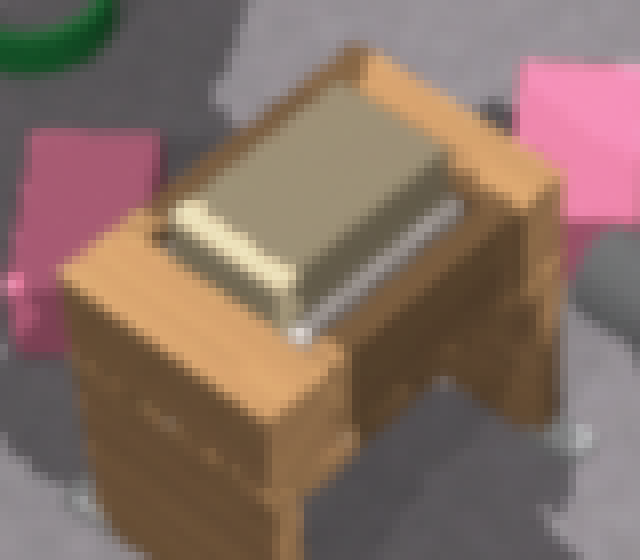

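View pics/z12.png

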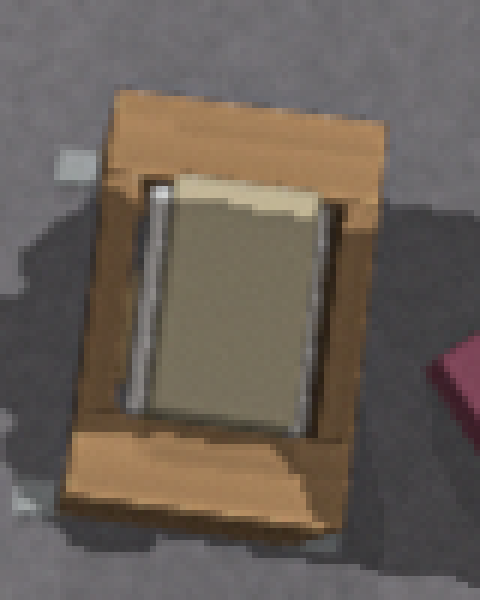

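View pics/scene6.png

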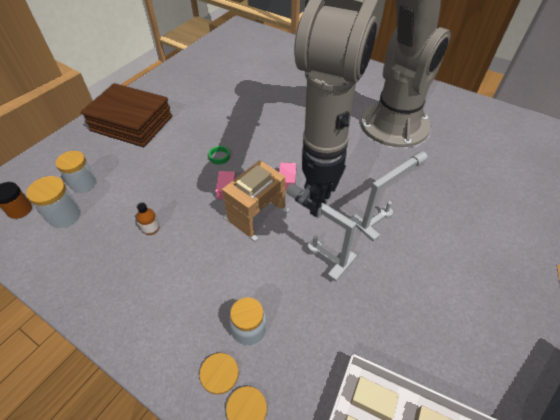

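```bash
python3 - <<'E'
from h import *
np.set_printoptions(precision=4,suppress=True)
t=(np.array([[174,176],[322,192],[302,434],[156,411]])-2.5)/6+[290,170]
s=(np.array([[283,292],[168,214],[343,82],[452,150]])-3.5)/8+[215,155]
X=tri(t,s);print(X,X.mean(0))
m=(np.array([[115,90],[386,122],[340,532],[62,500]])-2.5)/6+[290,170]
ms=(np.array([[275,418],[60,272],[357,40],[565,175]])-3.5)/8+[215,155]
Y=tri(m,ms);print(Y,Y.mean(0))
print("diff",X[:,2].mean()-Y[:,2].mean())
E
```

```text
[[ 0.5622 -0.1308  0.1344  0.0016]
 [ 0.5572 -0.175   0.1352  0.0021]
 [ 0.4844 -0.1676  0.1314  0.0037]
 [ 0.491  -0.1241  0.1333  0.0036]] [ 0.5237 -0.1494  0.1336  0.0028]
[[ 0.5912 -0.1136  0.1207  0.0024]
 [ 0.5816 -0.1969  0.1199  0.0026]
 [ 0.4566 -0.1814  0.1184  0.0012]
 [ 0.4664 -0.0986  0.1159  0.0005]] [ 0.524  -0.1476  0.1187  0.0017]
diff 0.014879087735385738
```

```bash
python3 - <<'E'
from h import *
np.set_printoptions(precision=4,suppress=True)
manip.move_linear(P(-.18,0,.005),speed=.05)
print(mxy(manip.read_position()),meanF(4)[:3].round(2))
g=manip.move_linear(P(-.18,0,-.004),speed=.01,guard=3)
print(g,mxy(manip.read_position()),meanF(6).round(2),manip.read_time())
E
```

```text
[-0.1799 -0.0005  0.0044] [-0.09  0.4  -3.56]
True [-0.1794 -0.0003  0.0003] [-0.84 -1.35  5.36 -0.09 -0.    0.05] 24.125
```

```bash
python3 - <<'E'
from h import *
np.set_printoptions(precision=4,suppress=True)
p=P(-.18,0,.0005); manip.move_linear(p,speed=.02)
manip.command_gripper(1.0); manip.dwell(.2)
manip.move_linear([p[0],p[1],.27],speed=.12)
manip.move_pose([.40,.25,.36],R)
manip.dwell(.3)
print(manip.read_position(),manip.read_time())
for n in("top","scene"): cv2.imwrite(f"pics/{n}7.png",manip.capture(n)[:,:,::-1])
E
```

```text
[0.4007 0.2491 0.3595] 27.9333
```

View pics/scene7.png

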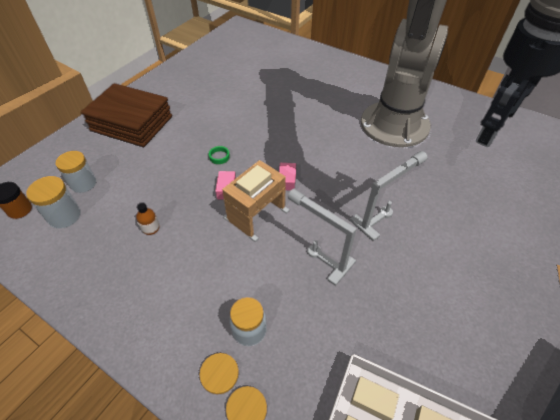

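View pics/top7.png

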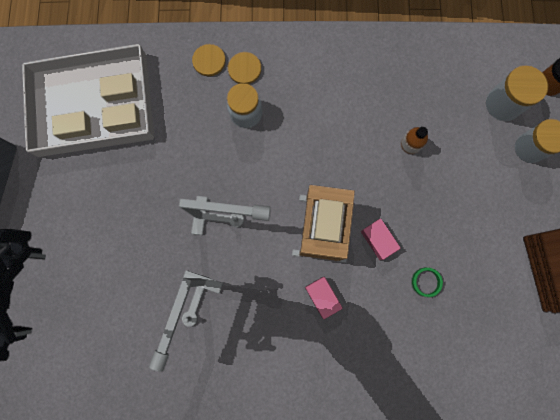

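```bash
python3 - <<'E'
from h import *
np.set_printoptions(precision=4,suppress=True)
x0,y0,x1,y1=215,150,295,245;res=[]
for k in(0,7):
    r={}
    for n,(x0,y0,x1,y1) in(("top",(295,180,362,265)),("scene",(215,150,295,245))):
        h=cv2.cvtColor(cv2.imread(f"pics/{n}{k}.png"),cv2.COLOR_BGR2HSV)[y0:y1,x0:x1].astype(int);H,S,V=h[...,0],h[...,1],h[...,2]
        m=((H>18)&(H<32)&(S>40)&(S<125)&(V>(150 if n=="top" else 190))).astype(np.uint8)
        m=cv2.morphologyEx(m,cv2.MORPH_OPEN,np.ones((2,2)))
        c=max(cv2.findContours(m,0,2)[0],key=cv2.contourArea)
        r[n]=np.array(cv2.minAreaRect(c)[0])+[x0,y0];print(k,n,r[n],cv2.contourArea(c))
    res.append(r);print(tri(r["top"],r["scene"]))
d=res[1]["scene"]-res[0]["scene"]
e=proj("scene",[[*C,.12],[*C,.137]]);print("scene shift",d,"for 17 mm expect",e[1]-e[0])
im=cv2.imread("pics/scene7.png");cv2.imwrite("pics/z13.png",cv2.resize(im[150:250,210:300],None,fx=6,fy=6,interpolation=cv2.INTER_CUBIC))
E
```

```text
0 top [328.4488 221.9352] 815.5
0 scene [255.0854 183.7317] 381.5
[[ 0.5224 -0.1489  0.1116  0.0051]]
7 top [329.561  220.4512] 863.5
7 scene [254.2439 178.8049] 391.0
[[ 0.5231 -0.1495  0.1286  0.0045]]
scene shift [-0.8415 -4.9268] for 17 mm expect [-0.3659 -5.086 ]
```

View pics/z13.png

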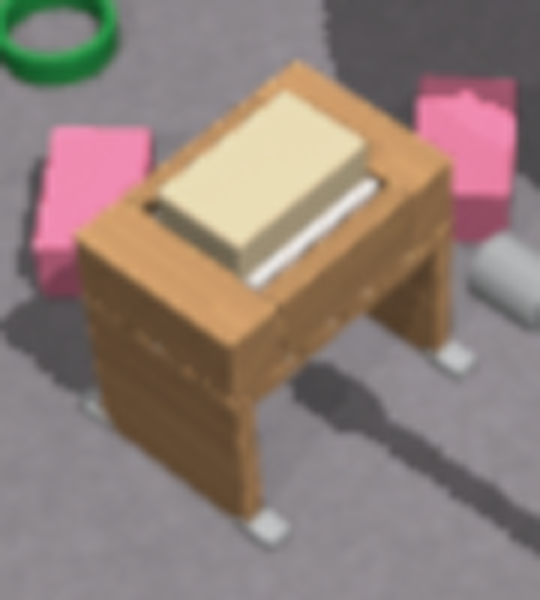

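```bash
python3 -c "
from cell import manip
manip.sign_off();print(manip.read_time())"
```

```text
the job is handed in; nothing more can be done
the job is handed in; nothing more can be done
```

The soap bar now stands about 17 mm (half its height) out of the mould, upright, and I handed the job in at about 28 s of the 72 s allowed.

**What I did:** I picked up the knockout farthest from the base and slid its rod under the mould from the world +y side. I felt lightly at 0°, 180°, 90° and 270° around the 9 mm circle. All four touched the plate or hole edge, and the sideways force at 180° pointed to the hole, which I entered freely at about 155°. I then pushed the bar up with about 8–10 N, drew the knockout out and set it on the table. It stands with its weight end about 30 mm short of the mould.

**Last checks:**
- **Bar height:** the soap's triangulated centre rose 17.0 mm between the first and last pictures. Arm position gave about 17 mm, and the set-down contact showed no slip in the grip.
- **One disagreement:** a rougher measurement, from hand-picked corners while the bar was partly shadowed, gave about 15 mm. I trusted the other two.
- **Mould side:** the mould looks the same from both sides, so I took the clear side as its -x. A pink block stands in the way on the other side.
- **Other objects:** the jar, tape roll and amber bottle look unmoved in the last pictures. The second knockout was not touched, and the gripper is open and clear of everything.

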